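# Gauge the knife gap of a film coater by drag

## Task

Find the knife gap of the film coater with the green-handled taper feeler: pick it up, lay it flat on the coater's bed, and slide it tip first and square under the middle of the sprung knife until it drags snugly, about 10 newtons of push more than it takes to slide freely, without leaning down on it and without forcing it. Let go and leave it gripped there, flat on the bed, and leave the vial, the bottle and the cap where they stand.

Things in the scene. Friction and masses are not known exactly. Their poses are not given: they have to be found in the camera images.
- feeler: Loose taper feeler, 0.14 kg, 154 mm long, 20 wide. Green upright block handle 44 x 20 x 42 mm high (pinch across the 20 mm) carrying a dark steel wedge blade 110 mm long; flat underside, level with the handle's; upper face rises evenly from 3.5 mm at the tip to 17.2 mm at the handle (1 in 8). Origin: centre of handle's underside; x to the tip, z up. Starts flat on the desk (z = 0).
- feeler_tip (a point): Middle of the feeler's tip edge, at the underside, 132 mm along x from the feeler's origin.
- coater: Fixed film coater: grey base 250 (x) x 170 (y) mm with flat white bed 246 x 150 mm, upper face 20 mm above the origin; low rails level with the bed at both sides. Origin: centre of the base's underside, on the desk; x points from the free front part of the bed to the knife, z up. The feeler goes in along +x.
- bridge: Fixed bridge over the bed with the knife: blue cheeks 60 to 72 mm either side of the middle, 11 mm before to 35 mm behind the knife line, 58 mm high above the bed; nothing on it is over 70 mm above the bed. Origin on the bed under the knife's edge, 60 mm along x from the coater's origin; axes as the coater's.
- knife_line (a point): Point on the bed under the middle of the knife, an 84 mm steel bar along y, nose radius 5 mm. Gap under it 5 to 12 mm, new each time, not reported. It springs upward: lifts at 2.5 N, then 5 N per mm, up to 9 mm. Friction 0.5 to 0.7 of the pressing force on bed and on knife: 10 N of drag means the knife presses with 6 to 9 N, less if the hand leans on the feeler. It stays where left.
- vial: Bystander: glass vial with red cap, 28 mm wide, 58 mm high, standing on the desk beside the coater's left rear. Origin under its centre.
- bottle: Bystander: small white bottle with red cap, 48 mm wide, 124 mm high, standing on the desk at the coater's right rear. Origin under its centre.
- cap: Bystander: white cap, 32 mm wide, 14 mm high, lying on the desk right of the coater. Origin under its centre.

How it is judged:
At the end, for the whole second after the job is handed in: The feeler, let go and at rest, lies flat on the bed (tilt under 0.06 rad, underside within 4 mm of it), pointing along the coater's x within 0.15 rad, its tip at least 12 mm past the knife line and within 25 mm of the bed's middle line, with the knife pressing on it with 3.5 to 11.5 N (contact force between feeler and bridge between 3.5 and 11.5 N and x of feeler_tip in the frame of bridge above 0.012 m and y of feeler_tip in the frame of bridge between -0.025 and 0.025 m and x of feeler in the frame of bridge below -0.025 m and angle between the x axis of feeler and the x axis of bridge, either way round below 0.15 rad and angle between feeler's own z axis and vertical below 0.06 rad and z of feeler in the frame of bridge below 0.004 m and linear speed of feeler below 0.01 m/s and contact force between feeler and the fingers below 0.1 N); the robot touches nothing.
It fails at once if the feeler is forced: it presses on the knife or bridge with more than 18 N (contact force between feeler and bridge above 18 N).
It fails at once if the robot leans on the bridge or knife (over 5 N) (contact force between any of the fingers, the arm and bridge above 5 N).
It fails at once if the vial, bottle or cap is shifted by more than 15 mm (distance of any of vial, bottle, cap from where it was at the start of the episode above 0.015 m).
It also fails if it takes over 61 s, if anything falls off the work surface, if the arm or the gripper's body presses on something with over 40 N, if the wrist force passes 120 N, or if a joint passes its speed limit or range.

## Robot

A 7-joint arm with a two-finger parallel gripper is mounted at the origin on a cart in front of the work surface, level with it; the furniture and walls round the work are solid. World frame = base frame: x ahead of the robot, y to its left, z up, the work surface at z = 0. Lengths are in m, angles in rad, forces in N, time in s.
With the tool pointing down it reaches from about 0.4 to 0.85 m from the base axis. Payload 6.9 kg.
Tool frame: the origin (TCP) lies at the very end of the fingers, on their centre line; the grasp point (between the pads) lies 19 mm behind it; z points along the fingers, x is the direction in which the jaws open and shut, and the axes are right-handed (so a half turn about z gives the same grasp; the last joint's range is limited). The gripper opens to 85 mm and grips with 20 to 120 N. Pads are 22 mm wide; open, the fingers measure 114 mm over their backs; the gripper's body (76 mm by 85 mm) begins 54 mm behind the grasp point. The pads swing forward as they close: fully open they stand 13 mm farther back than shut.
Start: joints at [-1.105, 0.507, -0.238, 1.5, 0.126, 1.149, -0.155], TCP at [0.22, 0.585, 0.231] pointing down, gripper open.
Joint ranges: [-3.08, 3.08], [-0.24, 2.05], [-1.43, 1.35], [0, 2.5], [-1.52, 4.66], [0.17, 1.96], [-2.89, 2.89]. Speed limits (rad/s): [2.39, 2.39, 3.14, 3.14, 3.14, 3.14, 3.14].

## Interface

Orientations are given as a unit quaternion [w, x, y, z].
In Python, from plant import r, get_image, boxes_of, silhouettes gives the robot as it stands.
- The arm moves only by the tool move_arm, never from a script. Its argument "steps" is a list of rows, each a list of 2 entries, a list of its own where there are three numbers: the shift along the world's x, y, z in m, then the turn about the world's z in rad. A call has 1 to 10 rows; each row is the pose to reach, as a shift and turn from the pose commanded when the call began; what a row does not reach only later rows make up. A row lasts 1/12 s, in which the tool goes at most 41.7 mm and 7.16 degrees, less where a joint would pass 70% of its speed; a pose out of reach is approached as far as the arm can. A call with a gripper value outside its range is refused whole. "jaw" is the closure in counts, from 0 (fully open) to 255 (shut), set as the call begins (left out, the last holds). The fingers move at their own pace and stop on an object; "squeeze" is the grip in N (left out, the last holds). Time passes only in rows, so rows that repeat a pose let the fingers close. It gives the time, the measured TCP pose, the force and the opening at its end, in the units of the state.
- r.get_obs(): the state, without advancing time (a new reading comes with each control period).
- get_image(name): name is "side" or "top" or "wrist"; returns a dict with "img" (480x640x3 uint8, red, green, blue), "fovy" (degrees; the focal length in pixels is half the picture's height over the tangent of half this angle, whatever the lens; pixels are square), "cx", "cy" (the principal point, pixels), "k1" (the pictures are not rectified: a ray, as slopes to the right and down, at radius r is drawn at 1 + k1 r^2 times it, then the intrinsics apply), "extrinsics" (4x4, takes a point from camera to world coordinates). Camera axes: x right, y down, z forward; pixel columns grow to the right and rows downward; lengths in m; the calibration is good to about 2 mm. A picture is of the moment at which its call begins. There is no depth.
- r.close_job(): hands the job in, once; it reports no verdict.
Trained networks look in a picture, given as the dict that the camera call returned (one of the last four; its "shot" number tells which), for a name from the list of things; names that differ only in an ending like _2 or _b are one class to them, and where a whole thing is asked for, a point or a joint stands for the part that bears it (a point fixed in the world has none). Each returns a list of dicts, best first, with "conf" (0 to 1); they miss things now and then, are a little off and sometimes report something else, mostly with a low value. They report only what shows in the picture. A call takes as long as a camera call.
- boxes_of(picture, label): "box" ([left, top, right, bottom] in pixels, round what is visible of it).
- silhouettes(picture, label): "pixels" (480x640 bool, what is visible of it) and "box" ([left, top, right, bottom] in pixels, round what is visible of it).
The state is a dict: "clock": time; "joint_positions": joint angles; "joint_velocities": joint speeds; "joint_torque": joint torques, N m; "ee_pos": TCP position; "ee_rot": TCP orientation; "force": force on the tool from outside, world axes, zero at the start; "wrist_torque": the same for the moment, N m; "gripper_width": opening from 0.0 (shut) to 1.0 (fully open).
Only numpy, scipy, OpenCV 4.12 (cv2) and the standard library are available. Lean on these libraries where they do the work, as an engineer would, in place of code of your own. Each camera call takes 0.05 s, during which the arm holds its last target.

## Working session

There is one attempt and no reset: what is moved stays moved. The work goes in short steps, Python scripts to look and compute and a tool call to move; the robot and the scene stay as the last step left them, time stands still between calls to the robot, and variables do not carry over. Pictures are saved under pics/ and viewed, and the job is handed in when it is done.

Besides the shell and the picture viewer there is one more tool, called as name(argument=value, ...), one argument or row to a line, values as JSON. move_arm: Moves the arm, as the interface text tells. Its arguments: {"type":"object","properties":{"steps":{"type":"array"},"jaw":{"type":"number"},"squeeze":{"type":"number"}},"required":["steps"]}

```bash
ls; mkdir -p pics
python3 - <<'E'
from plant import r,get_image,boxes_of,silhouettes
import cv2,pickle
o=r.get_obs(); print({k:o[k] for k in('clock','ee_pos','ee_rot','force','gripper_width')})
for n in('side','top'):
    p=get_image(n); cv2.imwrite(f'pics/{n}0.png',p['img'][:,:,::-1]); pickle.dump(p,open(f'{n}0.pkl','wb'))
    print(n,p['fovy'],p['cx'],p['cy'],p['k1'],p['extrinsics'].tolist() if hasattr(p['extrinsics'],'tolist') else p['extrinsics'])
    for l in('feeler','coater','bridge','vial','bottle','cap'):
        print(l,[(b['box'],b['conf']) for b in boxes_of(p,l)[:2]])
E
```

```text
pics
{'clock': 0.0, 'ee_pos': array([0.21995174, 0.58449036, 0.23043529]), 'ee_rot': array([ 5.20214829e-04,  8.22202217e-01,  5.69194803e-01, -7.21933451e-04]), 'force': array([-0.2237551 ,  0.59824823,  0.49948055]), 'gripper_width': 1.002891395877296}
side 46.927590535163105 317.86372915997185 236.23403844417 -0.08269456589841473 [[0.9364096377783726, -0.19160773906277287, 0.2939786805314791, 0.2693904244786868], [-0.3505811208150941, -0.5470294599413932, 0.7601655396584747, -0.861513996927494], [0.015161398478025412, -0.8148897129596618, -0.5794177143552917, 0.6767635029069716], [0.0, 0.0, 0.0, 1.0]]
feeler [([216.8, 184.6, 285.1, 202.3], 0.59)]
coater [([254.0, 242.7, 410.8, 356.7], 0.96)]
bridge [([345.7, 241.4, 403.6, 319.0], 0.88)]
vial [([338.7, 232.8, 352.4, 253.5], 0.72), ([253.9, 241.9, 412.2, 354.9], 0.35)]
bottle [([401.4, 286.7, 436.3, 359.6], 0.92)]
cap [([326.3, 355.3, 344.3, 373.8], 0.68)]
top 48.05804882770625 319.1707809078201 230.35184524992886 -0.10965029539211185 [[-0.027828772659816547, -0.9984828084920824, 0.047514635198141156, 0.5038354763797435], [-0.999606089306345, 0.027970063596226013, 0.0023112256703506574, -0.03908510164870492], [-0.0036367064666341996, -0.04743160010148575, -0.9988678679774862, 1.3768778630240048], [0.0, 0.0, 0.0, 1.0]]
feeler [([201.8, 221.2, 224.4, 282.3], 0.84)]
coater [([342.8, 181.7, 413.1, 279.8], 0.75)]
bridge [([351.0, 190.3, 411.4, 211.0], 0.78)]
vial [([322.5, 198.3, 331.3, 206.2], 0.49)]
bottle [([425.4, 241.5, 436.8, 256.0], 0.66), ([422.5, 182.0, 447.0, 205.4], 0.55)]
cap [([424.7, 242.7, 437.3, 257.1], 0.55)]
```

Run:
```python
import cv2
t=cv2.imread('pics/top0.png'); cv2.imwrite('pics/top0z.png',cv2.resize(t[160:310,180:460],None,fx=2.85,fy=2.85,interpolation=cv2.INTER_CUBIC))
t=cv2.imread('pics/side0.png'); cv2.imwrite('pics/side0z.png',cv2.resize(t[160:380,190:450],None,fx=2.7,fy=2.7,interpolation=cv2.INTER_CUBIC))
```

```text
(no output)
```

View pics/top0z.png

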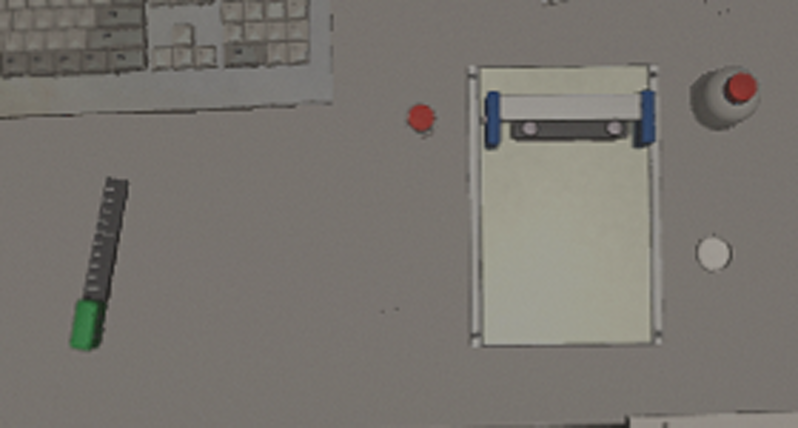

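View pics/side0z.png

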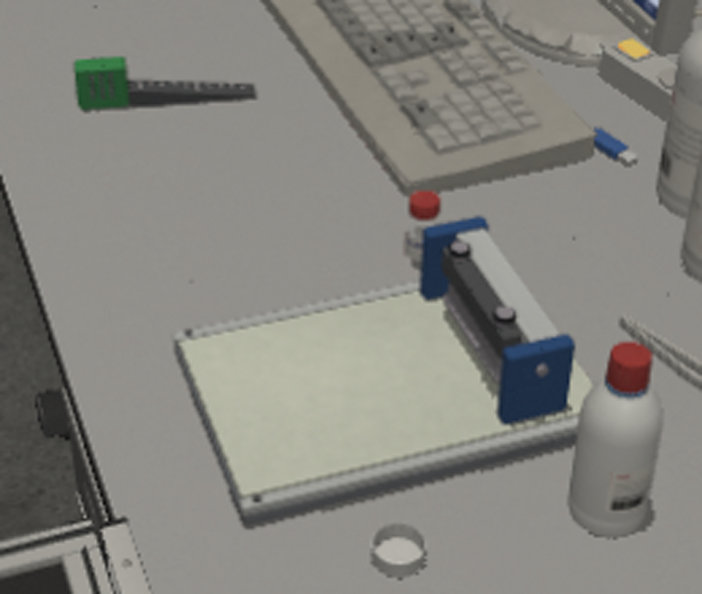

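```bash
cat > h.py <<'E'
import numpy as np,cv2,pickle
from scipy.optimize import minimize
def proj(p,P):
    E=np.asarray(p['extrinsics']); P=np.atleast_2d(P)
    c=(P-E[:3,3])@E[:3,:3]; s=c[:,:2]/c[:,2:]
    s=s*(1+p['k1']*(s**2).sum(1,keepdims=True))
    f=240/np.tan(np.radians(p['fovy'])/2)
    return s*f+[p['cx'],p['cy']]
def ray(p,uv,z):
    f=240/np.tan(np.radians(p['fovy'])/2)
    d=(np.array(uv,float)-[p['cx'],p['cy']])/f; s=d.copy()
    for _ in range(10): s=d/(1+p['k1']*(s@s))
    E=np.asarray(p['extrinsics']); v=E[:3,:3]@np.array([s[0],s[1],1]); o=E[:3,3]
    return o+v*(z-o[2])/v[2]
def box(x0,x1,y0,y1,z0,z1): return np.array([[x,y,z] for x in(x0,x1) for y in(y0,y1) for z in(z0,z1)],float)
FEEL=[box(-.022,.022,-.01,.01,0,.042), np.array([[x,y,z] for y in(-.01,.01) for x,z in((.022,0),(.022,.0172),(.132,0),(.132,.0035))])]
HAND=FEEL[:1]
COAT=[box(-.125,.125,-.085,.085,0,.02)]
BED=[box(-.123,.123,-.075,.075,.02,.0201)]
def place(P,x,y,a,z=0):
    c,s=np.cos(a),np.sin(a); return P@np.array([[c,s,0],[-s,c,0],[0,0,1]])+[x,y,z]
S=4
def render(p,parts,q,z=0,off=(0,0),shape=(480,640)):
    m=np.zeros((shape[0]*S,shape[1]*S),np.uint8)
    for P in parts:
        u=(proj(p,place(P,*q,z))+.5)*S
        cv2.fillConvexPoly(m,cv2.convexHull(np.round(u).astype(np.int32)),255)
    return cv2.resize(m,None,fx=1/S,fy=1/S,interpolation=cv2.INTER_AREA)/255.
def fit(ps,ms,parts,q0,z=0):
    def c(v):
        t=0
        for p,m in zip(ps,ms):
            R=render(p,parts,(v[0],v[1],v[2]),z); t+=1-np.minimum(R,m).sum()/np.maximum(R,m).sum()
        return t
    q=np.array(q0,float)
    for d in(.02,.005):
        sim=np.array([q]+[q+e for e in np.diag([d,d,d*8])])
        res=minimize(c,q,method='Nelder-Mead',options=dict(initial_simplex=sim,xatol=1e-4,fatol=1e-4)); q=res.x
    return q,res.fun/len(ps)
E
python3 - <<'E'
from h import *
from plant import get_image,silhouettes
for n in('top','side'):
    p=get_image(n); d={}
    for l in('feeler','coater','bridge'):
        s=silhouettes(p,l)
        if s: d[l]=s[0]['pixels']; print(n,l,s[0]['box'],s[0]['conf'],d[l].sum())
    hsv=cv2.cvtColor(p['img'],cv2.COLOR_RGB2HSV)
    d['green']=cv2.inRange(hsv,(45,120,30),(85,255,255))>0; print(d['green'].sum())
    pickle.dump((p,d),open(n+'.pkl','wb'))
T,dt=pickle.load(open('top.pkl','rb'));Sd,ds=pickle.load(open('side.pkl','rb'))
t=ray(T,(180+117/2.85,160+179/2.85),0.003);h=ray(T,(180+87/2.85,160+315/2.85),.042); print(t,h)
a=np.arctan2(*(t-h)[1::-1])
for ps,k in(([T],'t'),([Sd],'s'),([T,Sd],'ts')):
    D=[dt if p is T else ds for p in ps]
    if all('feeler' in d for d in D): print(k,'feeler',fit(ps,[d['feeler'].astype(float) for d in D],FEEL,(h[0],h[1],a)))
    print(k,'hand',fit(ps,[d['green'].astype(float) for d in D],HAND,(h[0],h[1],a)))
c=ray(T,(180+567/2.85,160+206/2.85),.02);print(c)
for n,uv in dict(FL=(471,346),FR=(661,344),RL=(470,66),RR=(657,66)).items(): print(n,ray(T,(180+uv[0]/2.85,160+uv[1]/2.85),.02))
for n,uv in dict(FL=(177,340),FR=(246,512)).items(): print('side',n,ray(Sd,(190+uv[0]/2.7,160+uv[1]/2.7),.02))
E
```

```text
top feeler [201.1, 219.4, 223.1, 283.1] 0.59 626
top coater [347.5, 178.9, 412.2, 280.5] 0.73 6636
top bridge [350.0, 190.9, 410.8, 210.3] 0.76 1048
188
side feeler [220.1, 181.3, 283.5, 202.6] 0.81 697
side coater [253.7, 244.2, 409.3, 352.3] 0.71 10245
side bridge [346.9, 241.3, 402.5, 319.3] 0.66 2329
229
[0.59563342 0.21542126 0.003     ] [0.47486285 0.23702664 0.042     ]
t feeler (array([ 0.46649299,  0.24282847, -0.2065131 ]), np.float64(0.1014692125680956))
t hand (array([ 0.46949723,  0.24341002, -0.27516044]), np.float64(0.6225691065824277))
s feeler (array([ 0.47032494,  0.24034482, -0.19791536]), np.float64(0.1258799665910989))
s hand (array([ 0.46998213,  0.24559285, -0.15124411]), np.float64(0.4175838443561113))
ts feeler (array([ 0.46825167,  0.24213723, -0.20077185]), np.float64(0.12409033450041851))
ts hand (array([ 0.46781898,  0.24529878, -0.16962734]), np.float64(0.5210870341547252))
[ 0.5592781  -0.18671358  0.02      ]
FL [ 0.43806171 -0.09796113  0.02      ]
FR [ 0.43478499 -0.26620089  0.02      ]
RL [ 0.68634105 -0.10454486  0.02      ]
RR [ 0.68196566 -0.27149166  0.02      ]
side FL [ 0.44100674 -0.10841576  0.02      ]
side FR [ 0.43796487 -0.2725743   0.02      ]
```

move_arm(
  steps=[
    [[0.248,-0.343,-0.09],0.16],
    [[0.248,-0.343,-0.09],0.16],
    [[0.248,-0.343,-0.09],0.16],
    [[0.248,-0.343,-0.09],0.16],
    [[0.248,-0.343,-0.09],0.16],
    [[0.248,-0.343,-0.09],0.16],
    [[0.248,-0.343,-0.09],0.16],
    [[0.248,-0.343,-0.09],0.16],
    [[0.248,-0.343,-0.09],0.16],
    [[0.248,-0.343,-0.09],0.16],
  ],
  jaw=0,
  squeeze=40,
)

```text
clock: 1.93
ee_pos: [0.4599, 0.253, 0.1445]
ee_rot: [0.0, 0.774, 0.633, 0.0]
force: [0.8, -0.3, 0.7]
gripper_width: 1.001
```

move_arm(
  steps=[
    [[0.0,0.0,0.0],0.0],
    [[0.0,0.0,0.0],0.0],
    [[0.0,0.0,0.0],0.0],
  ],
)

```text
clock: 2.18
ee_pos: [0.4588, 0.255, 0.1447]
ee_rot: [-0.0, 0.774, 0.633, 0.0]
force: [-0.1, 0.0, 0.6]
gripper_width: 1.002
```

Run:
```python
from h import *
from plant import r,get_image,silhouettes
o=r.get_obs();print(o['clock'],o['ee_pos'],o['ee_rot'],o['force'])
p=get_image('wrist'); cv2.imwrite('pics/w1.png',p['img'][:,:,::-1])
print(p['fovy'],p['extrinsics'])
s=silhouettes(p,'feeler')
pickle.dump((p,s),open('w1.pkl','wb'))
print([(x['box'],x['conf']) for x in s])
if s: print(fit([p],[s[0]['pixels'].astype(float)],FEEL,(.468,.242,-.2)))
```

```text
2.1833 [0.45884609 0.25498145 0.14469131] [-2.84380734e-04  7.74319199e-01  6.32795136e-01  1.13931780e-04] [-0.10073425  0.02469147  0.58656436]
67.45644726176918 [[ 1.99346247e-01  9.45560389e-01  2.57248177e-01  3.92051821e-01]
 [ 9.79928949e-01 -1.92508435e-01 -5.17663804e-02  2.67699149e-01]
 [ 5.74205218e-04  2.62404369e-01 -9.64957832e-01  2.86845256e-01]
 [ 0.00000000e+00  0.00000000e+00  0.00000000e+00  1.00000000e+00]]
[([296.1, 216.8, 324.9, 380.3], 0.67)]
(array([ 0.46800412,  0.24059764, -0.19701688]), np.float64(0.06209693455229848))
```

View pics/w1.png

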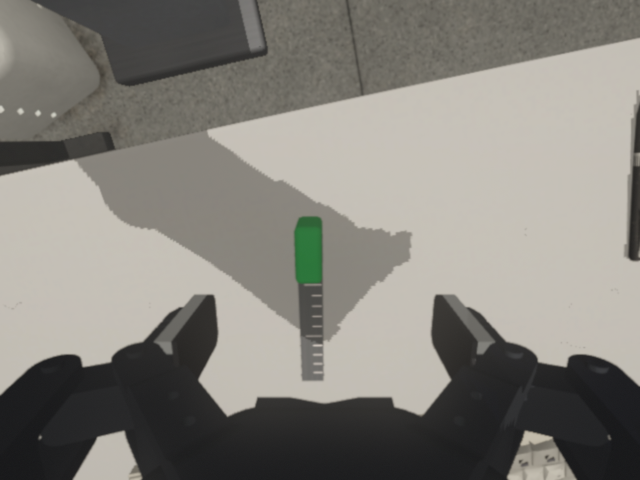

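move_arm(
  steps=[
    [[0.009,-0.0144,-0.04],0.0],
    [[0.009,-0.0144,-0.075],0.0],
    [[0.009,-0.0144,-0.11],0.0],
    [[0.009,-0.0144,-0.135],0.0],
    [[0.009,-0.0144,-0.135],0.0],
    [[0.009,-0.0144,-0.135],0.0],
  ],
)

```text
clock: 2.78
ee_pos: [0.4666, 0.2414, 0.0092]
ee_rot: [-0.0, 0.773, 0.634, -0.001]
force: [-0.0, -0.2, 0.7]
gripper_width: 1.0
```

move_arm(
  steps=[
    [[0.0,0.0,0.0],0.0],
    [[0.0,0.0,0.0],0.0],
    [[0.0,0.0,0.0],0.0],
    [[0.0,0.0,0.0],0.0],
    [[0.0,0.0,0.0],0.0],
    [[0.0,0.0,0.0],0.0],
    [[0.0,0.0,0.0],0.0],
    [[0.0,0.0,0.0],0.0],
    [[0.0,0.0,0.0],0.0],
    [[0.0,0.0,0.0],0.0],
  ],
  jaw=255,
  squeeze=40,
)

```text
clock: 3.62
ee_pos: [0.4683, 0.2406, 0.0105]
ee_rot: [0.0, 0.774, 0.633, 0.001]
force: [-1.0, 0.1, 6.1]
gripper_width: 0.226
```

Run:
```python
from h import *
from plant import r,get_image,silhouettes
o=r.get_obs();print(o['clock'],o['ee_pos'],o['ee_rot'],o['force'],o['gripper_width'])
p=get_image('wrist'); cv2.imwrite('pics/w2.png',p['img'][:,:,::-1])
p=get_image('side'); cv2.imwrite('pics/s2.png',p['img'][:,:,::-1])
```

```text
3.6167 [0.46834909 0.24056283 0.01054506] [1.63881718e-04 7.74115545e-01 6.33043897e-01 7.21395285e-04] [-1.02449672  0.07191066  6.07997755] 0.22557072963092334
```

View pics/w2.png

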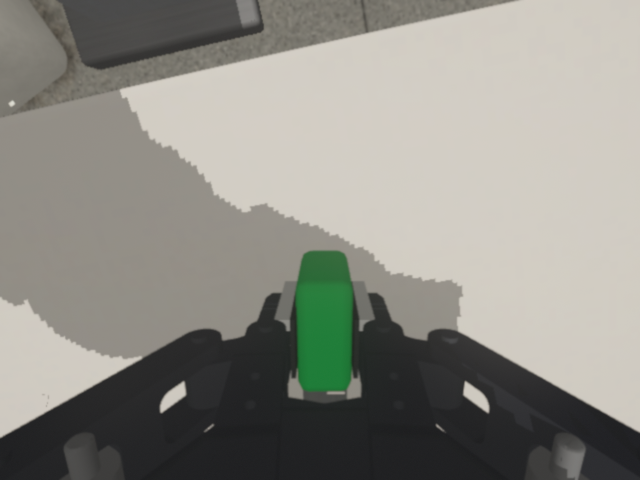

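Run:
```python
from h import *
T,dt=pickle.load(open('top.pkl','rb'));Sd,ds=pickle.load(open('side.pkl','rb'))
CB=COAT+[box(.049,.095,y0,y1,.02,.078) for y0,y1 in((.06,.072),(-.072,-.06))]
M=[(d['coater']|d['bridge']).astype(float) for d in(dt,ds)]
for i in([0],[1],[0,1]):
  print(fit([[T,Sd][j] for j in i],[M[j] for j in i],CB,(.56,-.187,-.022)))
for p,n in((T,'top'),(Sd,'side')):
  im=cv2.resize(p['img'][:,:,::-1],None,fx=2.5,fy=2.5)
  for B,c in((BED[0],(0,0,255)),(CB[1],(255,0,0)),(CB[2],(255,0,0)),(box(.0599,.0601,-.042,.042,.0,.03)+[0,0,0],(0,255,0))):
    u=(proj(p,place(B,.560,-.187,-.022))+.5)*2.5
    for q in u: cv2.circle(im,tuple(int(v) for v in q),2,c,-1)
  o=(780,400) if n=='top' else (600,580)
  cv2.imwrite(f'pics/ov_{n}.png',im[o[1]:o[1]+360,o[0]:o[0]+500])
```

```text
(array([ 0.56098081, -0.18439501, -0.03183392]), np.float64(0.022298061086227006))
(array([ 0.56343844, -0.18134667, -0.01831892]), np.float64(0.06419132116624304))
(array([ 0.56173916, -0.18392608, -0.0362068 ]), np.float64(0.04785432202183293))
```

View pics/ov_top.png

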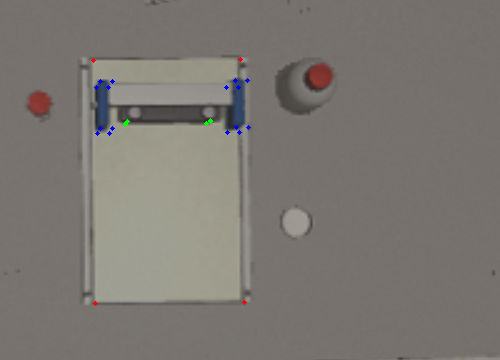

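View pics/ov_side.png

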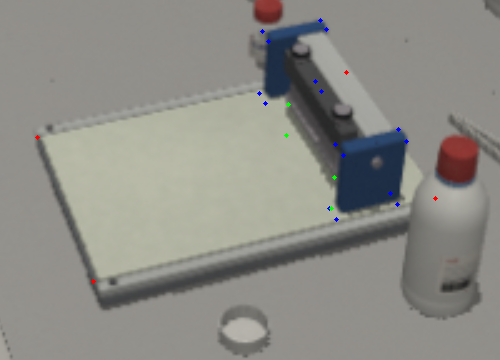

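move_arm(
  steps=[
    [[0.0,0.0,0.035],0.0],
    [[0.0,-0.02,0.07],0.0],
    [[0.0,-0.06,0.09],0.05],
    [[0.0,-0.1,0.09],0.1],
    [[0.0,-0.14,0.09],0.172],
    [[0.0,-0.18,0.09],0.172],
    [[0.0,-0.22,0.09],0.172],
    [[0.0,-0.26,0.09],0.172],
    [[0.0,-0.3,0.09],0.172],
    [[0.0,-0.34,0.09],0.172],
  ],
)

```text
clock: 4.55
ee_pos: [0.4672, -0.1018, 0.0998]
ee_rot: [0.0, 0.717, 0.697, -0.0]
force: [2.2, -0.5, -1.1]
gripper_width: 0.227
```

move_arm(
  steps=[
    [[0.0,-0.04,0.0],0.0],
    [[0.001,-0.065,0.0],0.0],
    [[0.002,-0.082,-0.01],0.0],
    [[0.002,-0.082,-0.03],0.0],
    [[0.002,-0.082,-0.045],0.0],
    [[0.002,-0.082,-0.045],0.0],
    [[0.002,-0.082,-0.045],0.0],
  ],
)

```text
clock: 5.13
ee_pos: [0.4692, -0.1815, 0.0543]
ee_rot: [-0.001, 0.717, 0.697, -0.0]
force: [-0.2, -0.4, -1.8]
gripper_width: 0.223
```

Run:
```python
from h import *
from plant import r,get_image,silhouettes
o=r.get_obs();print(o['clock'],o['ee_pos'],o['ee_rot'],o['force'],o['gripper_width'])
for n in('top','side'):
    p=get_image(n); pickle.dump(p,open(n+'3.pkl','wb')); im=p['img'][:,:,::-1]
    b=(150,330,300,480) if n=='top' else (160,370,230,450)
    cv2.imwrite(f'pics/{n}3.png',cv2.resize(im[b[0]:b[1],b[2]:b[3]],None,fx=2.8,fy=2.8,interpolation=cv2.INTER_CUBIC))
```

```text
5.1333 [ 0.46916496 -0.18146602  0.05427258] [-9.44690400e-04  7.16842086e-01  6.97234769e-01 -4.56363022e-04] [-0.16373851 -0.40966352 -1.78565638] 0.22311183028350265
```

View pics/top3.png

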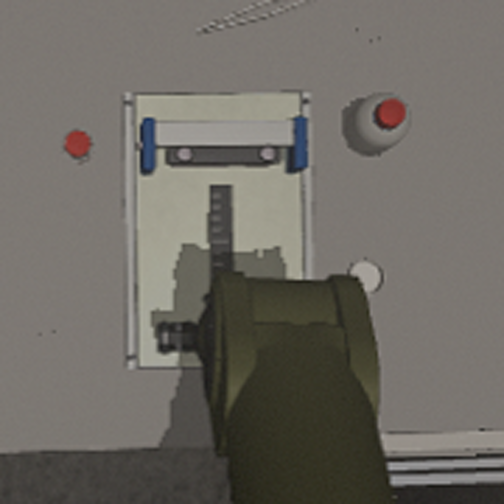

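View pics/side3.png

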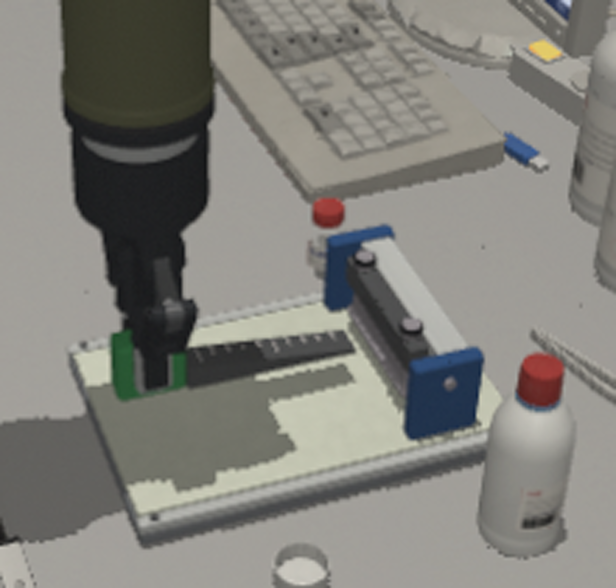

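move_arm(
  steps=[
    [[0.0,0.0,-0.015],0.0],
    [[0.0,0.0,-0.02],0.0],
    [[0.0,0.0,-0.0225],0.0],
    [[0.0,0.0,-0.0225],0.0],
    [[0.0,0.0,-0.0225],0.0],
    [[0.0,0.0,-0.0225],0.0],
  ],
)

```text
clock: 5.73
ee_pos: [0.4702, -0.1817, 0.0327]
ee_rot: [0.0, 0.717, 0.697, 0.0]
force: [-0.4, 0.7, -1.1]
gripper_width: 0.232
```

move_arm(
  steps=[
    [[0.0,0.0,-0.0005],0.0],
    [[0.0,0.0,-0.0005],0.0],
    [[0.0,0.0,-0.0005],0.0],
  ],
)

```text
clock: 5.98
ee_pos: [0.47, -0.1818, 0.0318]
ee_rot: [0.0, 0.717, 0.697, 0.0]
force: [-0.2, -0.1, -1.8]
gripper_width: 0.234
```

move_arm(
  steps=[
    [[0.0,0.0,-0.0005],0.0],
    [[0.0,0.0,-0.0005],0.0],
    [[0.0,0.0,-0.0005],0.0],
  ],
)

```text
clock: 6.23
ee_pos: [0.4698, -0.1817, 0.0311]
ee_rot: [-0.0, 0.717, 0.697, -0.0]
force: [0.3, 0.5, -1.3]
gripper_width: 0.225
```

move_arm(
  steps=[
    [[0.0,0.0,-0.0005],0.0],
    [[0.0,0.0,-0.0005],0.0],
    [[0.0,0.0,-0.0005],0.0],
  ],
)

```text
clock: 6.48
ee_pos: [0.4699, -0.1818, 0.0306]
ee_rot: [0.0, 0.717, 0.697, -0.0]
force: [0.8, -0.1, -0.7]
gripper_width: 0.227
```

move_arm(
  steps=[
    [[0.0,0.0,-0.0004],0.0],
    [[0.0,0.0,-0.0004],0.0],
    [[0.0,0.0,-0.0004],0.0],
  ],
)

```text
clock: 6.73
ee_pos: [0.4699, -0.1817, 0.0305]
ee_rot: [0.0, 0.717, 0.697, 0.0]
force: [-1.6, 1.1, 5.6]
gripper_width: 0.224
```

move_arm(
  steps=[
    [[0.004,-0.0001,0.0003],0.0],
    [[0.008,-0.0002,0.0003],0.0],
    [[0.012,-0.0003,0.0003],0.0],
    [[0.016,-0.0004,0.0003],0.0],
    [[0.02,-0.0005,0.0003],0.0],
    [[0.024,-0.0006,0.0003],0.0],
  ],
)

```text
clock: 7.23
ee_pos: [0.4932, -0.1825, 0.0305]
ee_rot: [-0.001, 0.717, 0.697, -0.001]
force: [-3.9, 0.2, 6.9]
gripper_width: 0.225
```

move_arm(
  steps=[
    [[0.001,0.0,0.0],0.0],
    [[0.002,0.0,0.0],0.0],
    [[0.003,-0.0001,0.0],0.0],
    [[0.004,-0.0001,0.0],0.0],
  ],
)

```text
clock: 7.57
ee_pos: [0.4964, -0.1824, 0.0305]
ee_rot: [-0.001, 0.717, 0.697, -0.001]
force: [-5.2, -0.4, 6.1]
gripper_width: 0.23
```

move_arm(
  steps=[
    [[0.001,0.0,0.0003],0.0],
    [[0.002,0.0,0.0003],0.0],
    [[0.003,-0.0001,0.0003],0.0],
    [[0.004,-0.0001,0.0003],0.0],
  ],
)

```text
clock: 7.9
ee_pos: [0.5024, -0.1824, 0.0306]
ee_rot: [0.0, 0.717, 0.697, 0.0]
force: [-0.9, -1.1, -1.3]
gripper_width: 0.228
```

move_arm(
  steps=[
    [[0.001,0.0,0.0001],0.0],
    [[0.002,0.0,0.0001],0.0],
    [[0.003,-0.0001,0.0001],0.0],
    [[0.004,-0.0001,0.0001],0.0],
  ],
)

```text
clock: 8.23
ee_pos: [0.506, -0.1826, 0.0309]
ee_rot: [0.0, 0.717, 0.697, 0.0]
force: [0.3, -0.1, -1.7]
gripper_width: 0.221
```

move_arm(
  steps=[
    [[0.001,0.0,-0.0002],0.0],
    [[0.002,-0.0001,-0.0002],0.0],
    [[0.003,-0.0001,-0.0002],0.0],
    [[0.004,-0.0001,-0.0002],0.0],
  ],
)

```text
clock: 8.57
ee_pos: [0.51, -0.1827, 0.0307]
ee_rot: [0.0, 0.717, 0.697, -0.0]
force: [0.8, -1.1, -0.6]
gripper_width: 0.225
```

move_arm(
  steps=[
    [[0.001,0.0,0.0],0.0],
    [[0.002,-0.0001,0.0],0.0],
    [[0.003,-0.0001,0.0],0.0],
    [[0.004,-0.0001,0.0],0.0],
  ],
)

```text
clock: 8.9
ee_pos: [0.514, -0.1828, 0.0307]
ee_rot: [0.0, 0.717, 0.697, -0.0]
force: [0.4, 0.4, -1.5]
gripper_width: 0.23
```

move_arm(
  steps=[
    [[0.001,0.0,0.0],0.0],
    [[0.002,-0.0001,0.0],0.0],
    [[0.003,-0.0001,0.0],0.0],
    [[0.004,-0.0001,0.0],0.0],
  ],
)

```text
clock: 9.23
ee_pos: [0.5179, -0.1829, 0.0307]
ee_rot: [-0.0, 0.717, 0.697, -0.0]
force: [0.0, 1.4, -1.7]
gripper_width: 0.226
```

move_arm(
  steps=[
    [[0.001,0.0,0.0],0.0],
    [[0.002,-0.0001,0.0],0.0],
    [[0.003,-0.0001,0.0],0.0],
    [[0.004,-0.0001,0.0],0.0],
  ],
)

```text
clock: 9.57
ee_pos: [0.522, -0.183, 0.0307]
ee_rot: [0.0, 0.717, 0.697, -0.0]
force: [0.3, -0.1, -1.8]
gripper_width: 0.227
```

move_arm(
  steps=[
    [[0.001,0.0,-0.0001],0.0],
    [[0.002,-0.0001,-0.0001],0.0],
    [[0.003,-0.0001,-0.0001],0.0],
    [[0.004,-0.0001,-0.0001],0.0],
  ],
)

```text
clock: 9.9
ee_pos: [0.5259, -0.1831, 0.0306]
ee_rot: [-0.0, 0.717, 0.697, -0.0]
force: [-1.0, 0.1, -1.7]
gripper_width: 0.227
```

move_arm(
  steps=[
    [[0.001,0.0,0.0],0.0],
    [[0.002,-0.0001,0.0],0.0],
    [[0.003,-0.0001,0.0],0.0],
    [[0.004,-0.0001,0.0],0.0],
  ],
)

```text
clock: 10.23
ee_pos: [0.53, -0.1832, 0.0306]
ee_rot: [0.0, 0.717, 0.697, -0.0]
force: [0.1, -0.7, -1.3]
gripper_width: 0.232
```

move_arm(
  steps=[
    [[0.001,0.0,0.0],0.0],
    [[0.002,-0.0001,0.0],0.0],
    [[0.003,-0.0001,0.0],0.0],
    [[0.004,-0.0001,0.0],0.0],
  ],
)

```text
clock: 10.57
ee_pos: [0.534, -0.1833, 0.0306]
ee_rot: [0.0, 0.717, 0.697, -0.0]
force: [-1.2, -0.7, -1.2]
gripper_width: 0.224
```

move_arm(
  steps=[
    [[0.001,0.0,0.0],0.0],
    [[0.002,-0.0001,0.0],0.0],
    [[0.003,-0.0001,0.0],0.0],
    [[0.004,-0.0001,0.0],0.0],
  ],
)

```text
clock: 10.9
ee_pos: [0.538, -0.1834, 0.0306]
ee_rot: [0.0, 0.717, 0.697, -0.0]
force: [-0.2, -0.2, -0.7]
gripper_width: 0.225
```

Run:
```python
from h import *
from plant import r,get_image,silhouettes
o=r.get_obs();print(o['clock'],o['ee_pos'],o['force'],o['wrist_torque'])
for n in('top','side'):
    p=get_image(n); im=p['img'][:,:,::-1]
    b=(170,290,320,460) if n=='top' else (200,340,240,420)
    cv2.imwrite(f'pics/{n}4.png',cv2.resize(im[b[0]:b[1],b[2]:b[3]],None,fx=4,fy=4,interpolation=cv2.INTER_CUBIC))
```

```text
10.9 [ 0.53797064 -0.18341684  0.03062266] [-0.21696659 -0.19991597 -0.70130428] [ 0.00528626  0.01801202 -0.02689446]
```

View pics/side4.png

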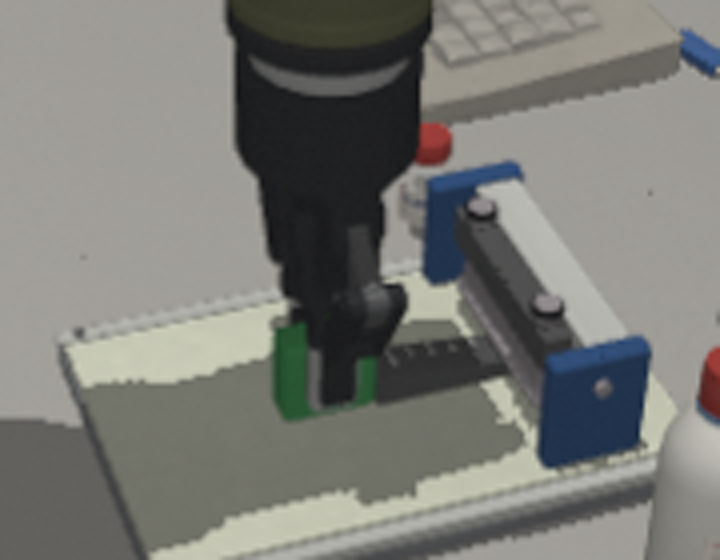

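View pics/top4.png

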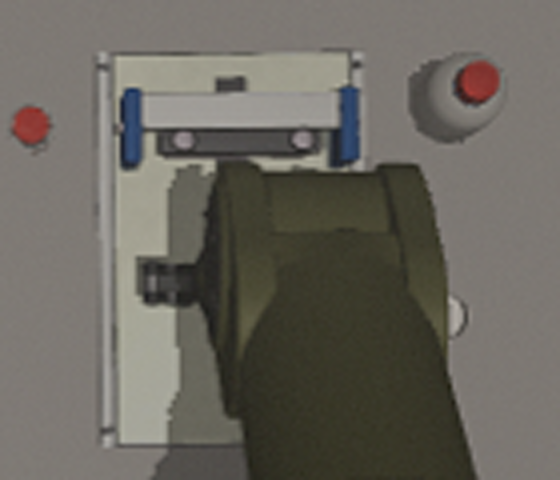

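move_arm(
  steps=[
    [[0.001,0.0,0.0],0.0],
    [[0.002,-0.0001,0.0],0.0],
    [[0.003,-0.0001,0.0],0.0],
    [[0.003,-0.0001,0.0],0.0],
  ],
)

```text
clock: 11.33
ee_pos: [0.541, -0.1835, 0.0306]
ee_rot: [0.0, 0.717, 0.697, -0.0]
force: [0.1, -0.0, -1.6]
gripper_width: 0.231
```

move_arm(
  steps=[
    [[0.001,0.0,0.0],0.0],
    [[0.002,-0.0001,0.0],0.0],
    [[0.003,-0.0001,0.0],0.0],
    [[0.003,-0.0001,0.0],0.0],
  ],
)

```text
clock: 11.67
ee_pos: [0.5415, -0.1836, 0.0306]
ee_rot: [-0.002, 0.717, 0.697, -0.002]
force: [-8.7, 2.1, 6.4]
gripper_width: 0.223
```

move_arm(
  steps=[
    [[0.001,0.0,0.0],0.0],
    [[0.002,-0.0001,0.0],0.0],
    [[0.003,-0.0001,0.0],0.0],
    [[0.003,-0.0001,0.0],0.0],
  ],
)

```text
clock: 12.0
ee_pos: [0.5432, -0.1837, 0.0305]
ee_rot: [-0.002, 0.717, 0.697, -0.002]
force: [-11.9, 0.5, 8.8]
gripper_width: 0.229
```

move_arm(
  steps=[
    [[0.0,0.0,0.0004],0.0],
    [[0.0,0.0,0.0004],0.0],
    [[0.0,0.0,0.0004],0.0],
  ],
)

```text
clock: 12.25
ee_pos: [0.5438, -0.1837, 0.0306]
ee_rot: [-0.002, 0.717, 0.697, -0.002]
force: [-8.4, 0.5, 3.2]
gripper_width: 0.228
```

move_arm(
  steps=[
    [[0.001,0.0,0.0002],0.0],
    [[0.001,0.0,0.0002],0.0],
    [[0.001,0.0,0.0002],0.0],
  ],
)

```text
clock: 12.5
ee_pos: [0.5447, -0.1837, 0.0306]
ee_rot: [-0.002, 0.717, 0.697, -0.002]
force: [-9.1, 0.5, 2.1]
gripper_width: 0.225
```

move_arm(
  steps=[
    [[0.001,0.0,0.0002],0.0],
    [[0.001,0.0,0.0002],0.0],
    [[0.001,0.0,0.0002],0.0],
  ],
)

```text
clock: 12.75
ee_pos: [0.5453, -0.1838, 0.0306]
ee_rot: [-0.002, 0.717, 0.697, -0.002]
force: [-8.2, 0.9, 1.8]
gripper_width: 0.225
```

move_arm(
  steps=[
    [[0.001,0.0,0.0002],0.0],
    [[0.001,0.0,0.0002],0.0],
    [[0.001,0.0,0.0002],0.0],
  ],
)

```text
clock: 13.0
ee_pos: [0.546, -0.1838, 0.0307]
ee_rot: [-0.003, 0.717, 0.697, -0.002]
force: [-9.7, -0.4, 2.7]
gripper_width: 0.231
```

move_arm(
  steps=[
    [[0.001,0.0,0.0001],0.0],
    [[0.001,0.0,0.0001],0.0],
    [[0.001,0.0,0.0001],0.0],
  ],
)

```text
clock: 13.25
ee_pos: [0.5467, -0.1838, 0.0308]
ee_rot: [-0.003, 0.717, 0.697, -0.003]
force: [-10.7, 0.2, 2.4]
gripper_width: 0.225
```

move_arm(
  steps=[
    [[0.0015,0.0,0.0002],0.0],
    [[0.0015,0.0,0.0002],0.0],
    [[0.0015,0.0,0.0002],0.0],
  ],
)

```text
clock: 13.5
ee_pos: [0.5478, -0.1838, 0.0308]
ee_rot: [-0.003, 0.717, 0.697, -0.003]
force: [-11.3, 0.0, 1.7]
gripper_width: 0.228
```

Run:
```python
from plant import r
import numpy as np
o=r.get_obs();print(o['clock'],o['ee_pos'],o['ee_rot'],o['force'],o['wrist_torque'])
```

```text
13.5 [ 0.54782085 -0.18382958  0.03084864] [-0.00316643  0.71716252  0.69689256 -0.00294035] [-11.31649485   0.03327559   1.70617063] [ 0.01125962  1.86250788 -0.02425015]
```

move_arm(
  steps=[
    [[-0.001,0.0,0.0],0.0],
    [[-0.002,0.0,0.0],0.0],
    [[-0.003,0.0,0.0],0.0],
    [[-0.003,0.0,0.0],0.0],
  ],
)

```text
clock: 13.83
ee_pos: [0.5479, -0.1838, 0.0312]
ee_rot: [-0.001, 0.717, 0.697, -0.001]
force: [-4.0, -0.9, -3.9]
gripper_width: 0.224
```

move_arm(
  steps=[
    [[-0.001,0.0,-0.0003],0.0],
    [[-0.0015,0.0,-0.0004],0.0],
    [[-0.0015,0.0,-0.0004],0.0],
    [[-0.0015,0.0,-0.0004],0.0],
  ],
)

```text
clock: 14.17
ee_pos: [0.5479, -0.1837, 0.0313]
ee_rot: [-0.0, 0.717, 0.697, -0.0]
force: [-1.6, -1.1, -6.4]
gripper_width: 0.23
```

move_arm(
  steps=[
    [[-0.0005,0.0,-0.0003],0.0],
    [[-0.0005,0.0,-0.0005],0.0],
    [[-0.0005,0.0,-0.0005],0.0],
  ],
)

```text
clock: 14.42
ee_pos: [0.5479, -0.1837, 0.0311]
ee_rot: [0.0, 0.717, 0.697, 0.0]
force: [0.1, -2.5, -7.6]
gripper_width: 0.227
```

move_arm(
  steps=[
    [[0.0,0.0,-0.0003],0.0],
    [[0.0,0.0,-0.0004],0.0],
    [[0.0,0.0,-0.0004],0.0],
    [[0.0,0.0,-0.0004],0.0],
  ],
)

```text
clock: 14.75
ee_pos: [0.5479, -0.1837, 0.0309]
ee_rot: [0.0, 0.717, 0.697, 0.0]
force: [0.8, -2.0, -5.0]
gripper_width: 0.229
```

move_arm(
  steps=[
    [[0.0,0.0,-0.0002],0.0],
    [[0.0,0.0,-0.0003],0.0],
    [[0.0,0.0,-0.0003],0.0],
    [[0.0,0.0,-0.0003],0.0],
  ],
)

```text
clock: 15.08
ee_pos: [0.5478, -0.1837, 0.0306]
ee_rot: [0.0, 0.717, 0.697, 0.0]
force: [0.6, -0.5, -2.2]
gripper_width: 0.227
```

move_arm(
  steps=[
    [[0.0,0.0,0.0],0.0],
    [[0.0,0.0,0.0],0.0],
    [[0.0,0.0,0.0],0.0],
    [[0.0,0.0,0.0],0.0],
    [[0.0,0.0,0.0],0.0],
    [[0.0,0.0,0.0],0.0],
  ],
  jaw=120,
  squeeze=20,
)

```text
clock: 15.58
ee_pos: [0.5474, -0.1836, 0.0304]
ee_rot: [0.0, 0.717, 0.697, 0.0]
force: [0.1, 0.4, -0.3]
gripper_width: 0.528
```

Open; rise clear and back off, then look.

move_arm(
  steps=[
    [[0.0,0.0,0.015],0.0],
    [[0.0,0.0,0.035],0.0],
    [[0.0,0.0,0.06],0.0],
    [[-0.02,0.0,0.09],0.0],
    [[-0.04,0.0,0.12],0.0],
    [[-0.07,0.03,0.14],0.0],
    [[-0.07,0.07,0.14],0.0],
    [[-0.07,0.11,0.14],0.0],
    [[-0.07,0.15,0.14],0.0],
    [[-0.07,0.19,0.14],0.0],
  ],
)

```text
clock: 16.42
ee_pos: [0.477, 0.0079, 0.1709]
ee_rot: [0.001, 0.717, 0.697, 0.0]
force: [1.4, -0.6, -0.6]
gripper_width: 0.529
```

move_arm(
  steps=[
    [[0.0,0.04,0.0],0.0],
    [[0.0,0.08,0.0],0.0],
    [[0.0,0.12,0.0],0.0],
    [[0.0,0.12,0.0],0.0],
    [[0.0,0.12,0.0],0.0],
  ],
)

```text
clock: 16.83
ee_pos: [0.4769, 0.1293, 0.1704]
ee_rot: [-0.0, 0.715, 0.699, 0.0]
force: [-0.6, -0.8, -0.2]
gripper_width: 0.529
```

Run:
```python
from h import *
from plant import r,get_image,silhouettes,boxes_of
o=r.get_obs();print(o['clock'],o['ee_pos'],o['force'])
for n in('top','side'):
    p=get_image(n); im=p['img'][:,:,::-1]; pickle.dump(p,open(n+'5.pkl','wb'))
    b=(170,290,320,460) if n=='top' else (220,360,240,420)
    cv2.imwrite(f'pics/{n}5.png',cv2.resize(im[b[0]:b[1],b[2]:b[3]],None,fx=4,fy=4,interpolation=cv2.INTER_CUBIC))
    g=cv2.inRange(cv2.cvtColor(p['img'],cv2.COLOR_RGB2HSV),(45,120,20),(85,255,255))>0
    for l in('vial','bottle','cap'): print(n,l,[(x['box'],x['conf']) for x in boxes_of(p,l)[:2]])
    if n=='top':
        # tip mid pixel later
        print('green',np.argwhere(g).mean(0)[::-1], 'expected', proj(p,[.548,-.1838,.062]))
```

```text
16.8333 [0.4769067  0.12930116 0.17044673] [-0.61067434 -0.81266119 -0.16167342]
top vial [([420.9, 185.0, 446.6, 204.7], 0.15)]
top bottle [([422.3, 184.4, 447.3, 206.8], 0.55)]
top cap []
green [110.00833333 131.325     ] expected [[379.75069224 236.16479198]]
side vial [([339.1, 229.6, 355.0, 252.6], 0.58)]
side bottle [([401.7, 286.5, 435.1, 361.8], 0.66)]
side cap [([328.0, 353.0, 347.2, 371.1], 0.78), ([403.4, 288.5, 433.3, 360.9], 0.65)]
```

View pics/top5.png

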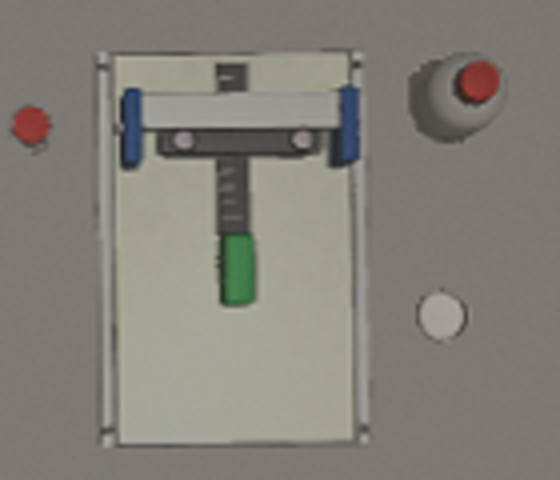

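View pics/side5.png

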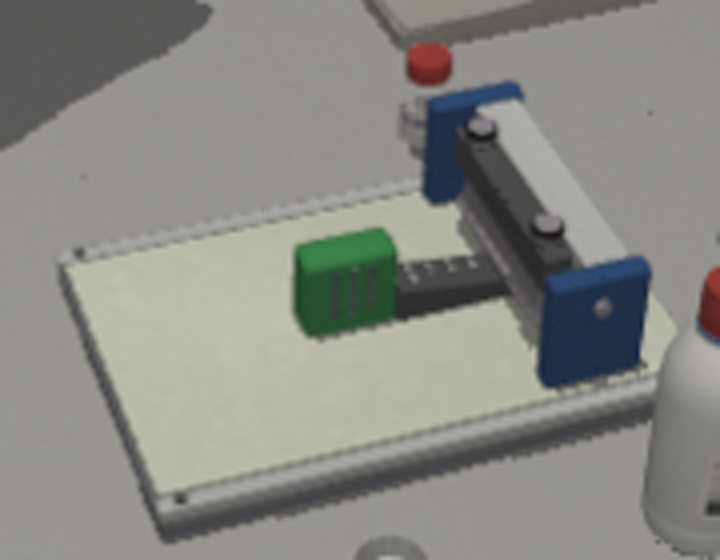

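Run:
```python
from plant import r
print(r.close_job()); print(r.get_obs()['clock'])
```

```text
the job is handed in; nothing more can be done
None
the job is handed in; nothing more can be done
```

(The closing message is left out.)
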